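# Set the side guide of a carton lane with a sample carton

### The job

Take the lower of the two small white cartons beside the bag sealer and stand it upright on the bed of the carton lane, between the two side guides, with its longer side across the lane. By its tall black knob, slide the movable guide in until you feel it nip the carton against the sprung back guide, gently and not crushing it, then back it off until it stands about three millimetres clear of the carton, so that cartons run freely, and let go; leave the other things on the bench alone.

Things in the scene. Friction and masses are not known exactly. Their poses are not given: they have to be found in the camera images.
- lane: Carton lane: slotted aluminium bed plate, 200 mm along the lane (x), 265 mm across (y from -140 to +125 mm), fixed. Origin on the bench; x along the lane, away from the robot, y across it to the robot's left, z up. Two parallel aluminium L-shaped side guides stand on it, 170 mm long, 30 mm high above the bed, ends flared outward on the robot's side to x = -108 mm.
- lane_bed (a point): On the flat top of the bed, 16 mm above the bench, right above the lane's origin. The back guide (positive lane y, two black star knobs) is clamped tight, but where differs each time and is not reported: the face of its sprung pressure plate rests somewhere from y = +35 to +65 mm. Pushed, the plate gives way about 1 mm for every 1 N, 13 mm at most, and springs back.
- guide: The movable side guide, at negative lane y (robot's right). Origin: lower edge of its inner face, mid-length, on the bed; axes as the lane's, the face looks along +y. It slides along lane y only, its face from y = -75 mm to +20 mm (it starts at -75 to -55 mm), stays where it is left and drags with a steady 2.5 N or so. Its foot reaches 58 mm outward (-y) from the face.
- guide_knob (a point): Middle of the guide's grip knob: black upright cylinder, 24 mm in diameter, 28 mm high (14 mm above and below this point), on a thin neck, 42 mm outward (-y) of the guide's face and 60 mm above the bench. Take it from above. The guide's upright leg stands 24 mm from its skin, with its top 14 mm below this point; nothing else is close.
- carton: Sample carton: small white carton, 51 mm (x) by 60 mm (y) by 70 mm high, about 0.12 kg, the lower of the two small cartons on the robot's right. Origin: centre of its underside. Take it across its 51 mm side. Its 60 mm side goes across the lane, either way round; it slides there with under 2 N. The guide should nip it with 4 to 8 N for half a second; over 10 N crushes it.
- tall_carton: Bystander: taller, slimmer carton, 46 x 50 x 85 mm high; origin under its centre.
- coupling: Bystander: flanged steel coupling, 52 mm across, 50 mm high; origin under its centre.
- bearing: Bystander: ball bearing lying flat, 40 mm across, 15 mm high; origin under its centre.
- brown_tape: Bystander: roll of brown packing tape lying flat, 100 mm across, 48 mm high; origin under its centre.
- sealer_grip (a point): Top of the raised lever of the bag sealer, 210 mm above the bench at its grip, the end nearest the robot. The sealer is fixed and stands between the carton and the lane, 80 mm wide, 420 mm long, away from the robot; the lever falls from here to 95 mm at the far end. Carry things over it with room to spare.

How it is judged:
On the way, in this order (a step that is already met when the one before it is completed fails the run):
1. the carton stands upright on the bed between the guides, longer side across the lane (z of carton in the frame of lane between 0.013 and 0.019 m and x of carton in the frame of lane between -0.07 and 0.07 m and y of carton in the frame of lane below 0.04 m and y of carton in the frame of guide above 0.028 m and angle between the y axis of carton and the y axis of lane, either way round below 0.3 rad and angle between carton's own z axis and vertical below 0.08 rad), for 0.2 s.
2. the guide, slid up, nips the released carton against the back guide (3 to 10 N) (contact force between guide and carton between 3 and 10 N and contact force between the fingers and carton below 0.1 N and angle between the y axis of carton and the y axis of lane, either way round below 0.05 rad), for 0.2 s.
3. the guide is backed off 1.5 to 5 mm from the carton (y of carton in the frame of guide between 0.0315 and 0.035 m and contact force between guide and carton below 0.1 N), for 0.2 s.
At the end, for the whole second after the job is handed in: The carton stands upright and square (within 0.05 rad) on the bed of the lane, within 70 mm of mid-length, with 1.5 to 5 mm of free play between its side and the guide's face; guide and carton at rest and released (y of carton in the frame of guide between 0.0315 and 0.035 m and x of carton in the frame of lane between -0.07 and 0.07 m and z of carton in the frame of lane between 0.013 and 0.019 m and angle between the y axis of carton and the y axis of lane, either way round below 0.05 rad and angle between carton's own z axis and vertical below 0.05 rad and linear speed of carton below 0.01 m/s and linear speed of guide below 0.005 m/s); the robot touches nothing.
It fails at once if the guide pressed the carton with more than 10 N (contact force between guide and carton above 10 N).
It fails at once if a bystander was shifted by more than 20 mm (distance of any of tall_carton, coupling, bearing, brown_tape from where it was at the start of the episode above 0.02 m).
It also fails if it takes over 72 s, if anything falls off the work surface, if the arm or the gripper's body presses on something with over 40 N, if the wrist force passes 120 N, or if a joint passes its speed limit or range.

### The arm

A 7-joint arm with a two-finger parallel gripper is mounted at the origin on a cart in front of the work surface, level with it; the furniture and walls round the work are solid. World frame = base frame: x ahead of the robot, y to its left, z up, the work surface at z = 0. Lengths are in m, angles in rad, forces in N, time in s.
With the tool pointing down it reaches from about 0.4 to 0.9 m from the base axis. Payload 5.6 kg.
Tool frame: the origin (TCP) lies on the mounting face of the last link; the fingertips stand 190 mm ahead of it and the grasp point (between the pads) lies 171 mm ahead of it; z points along the fingers, y is the line along which they close (so a half turn about z gives the same grasp; the last joint's range is limited). The gripper opens to 92 mm and grips with 3 to 60 N. Pads are 20 mm wide; open, the fingers measure 128 mm over their backs; the gripper's body (75 mm by 189 mm) begins 69 mm behind the grasp point.
Start: joints at [1.082, 0.468, -0.012, 1.603, 0.006, 1.071, -0.056], TCP at [0.28, -0.586, 0.405] pointing down, gripper open.
Joint ranges: [-2.53, 2.53], [-0.31, 2.02], [-1.57, 1.55], [0.28, 2.44], [-1.29, 4.43], [0.15, 1.84], [-2.92, 2.92]. Speed limits (rad/s): [2.57, 2.57, 3.14, 3.14, 3.14, 3.14, 3.14].

### API

Orientations are given as [roll, pitch, yaw] about the fixed x, y, z axes, in that order (R = Rz(yaw) Ry(pitch) Rx(roll)).
In Python, from rig import env, viewer, trace, spot_point gives the robot as it stands. The module is installed in compiled form; this text tells all that it offers.
- The arm moves only by the tool servo_tool, never from a script. Its argument "steps" is a list of rows, each an object of numbers: "x", "y", "z": the shift along the tool's x, y, z in m; "twist": the turn about the tool's z in degrees; "gripper": the opening, from 0 (shut) to 1 (fully open). A call has 1 to 10 rows; each row shifts and turns the commanded pose from where the row before left it, along the tool's axes as they then stand; what a row does not reach is not made up. A row lasts 1/10 s, in which the tool goes at most 50 mm and 8.59 degrees, less where a joint would pass 70% of its speed; a pose out of reach is approached as far as the arm can. A call is refused whole if a number of a shift passes 0.05 or a number of a turn 8.59, either way. A call with a gripper value outside its range is refused whole. The fingers move at their own pace and stop on an object; "squeeze" is the grip in N (left out, the last holds). Time passes only in rows, so rows that do not move let the fingers close. It gives the time, the measured TCP pose, the force, the opening and the grip force at its end, in the units of the state.
- env.observe(): the state, without advancing time (a new reading comes with each control period).
- viewer.capture(name): name is "side" or "top" or "wrist"; returns (picture, depth): 480x640x3 uint8, red, green, blue; 480x640 float32, m along the optical axis (not along the pixel's ray), 0 where there is no reading.
- viewer.camera_params(name): a dict with "intrinsics" (3x3 intrinsics, pixels), "rvec" (rotation vector, rad) and "tvec" (3), from world to camera coordinates, as OpenCV has them; the wrist camera has in their place "T_tool_cam" (4x4, takes a point from camera to tool coordinates, whose origin is the TCP and whose axes are the flange's). Camera axes: x right, y down, z forward; pixel columns grow to the right and rows downward; lengths in m; the calibration is good to about 2 mm. A picture is of the moment at which its call begins: read the wrist's pose just before it. camera_params takes no time and is no camera call.
- env.finish_job(): hands the job in; it is judged then, once.
Trained networks look in the newest picture that a camera, given by its name, has taken for a name from the list of things; names that differ only in an ending like _2 or _b are one class to them, and where a whole thing is asked for, a point or a joint stands for the part that bears it (a point fixed in the world has none). Each returns a list of dicts, best first, with "p" (0 to 1); they miss things now and then, are a little off and sometimes report something else, mostly with a low value. They report only what shows in the picture. A call takes as long as a camera call.
- trace(name, camera): "mask" (480x640 bool, what is visible of it) and "bbox" ([centre column, centre row, width, height] in pixels, round what is visible of it).
- spot_point(name, camera): "location" ([row, column] in pixels: a listed point, or the origin of a listed thing).
The state is a dict: "time": time; "joint_pos": joint angles; "joint_vel": joint speeds; "effort": joint torques, N m; "tcp_pos": TCP position; "tool_rot": TCP orientation; "force": force on the tool from outside, world axes, zero at the start; "moment": the same for the moment, N m; "width": opening from 0.0 (shut) to 1.0 (fully open); "gripper_force": force on a finger pad.
Only numpy, scipy, OpenCV 4.12 (cv2) and the standard library are available. Lean on these libraries where they do the work, as an engineer would, in place of code of your own. Each camera call takes 0.05 s, during which the arm holds its last target. There are 200 camera calls.

## Working session

There is one attempt and no reset: what is moved stays moved. The work goes in short steps, Python scripts to look and compute and a tool call to move; the robot and the scene stay as the last step left them, time stands still between calls to the robot, and variables do not carry over. Pictures are saved under pics/ and viewed, at most 10 in all, crops included, and the job is handed in when it is done.

Besides the shell and the picture viewer there is one more tool, called by a JSON object that holds its "method" and its "body". servo_tool: Moves the arm, as the interface text tells. Its arguments: {"type":"object","properties":{"steps":{"type":"array"},"squeeze":{"type":"number"}},"required":["steps"]}

```bash
mkdir -p pics; cat > h.py <<'E'
import numpy as np, cv2
from scipy.spatial.transform import Rotation as R
from rig import env, viewer, trace, spot_point
def cap(n):
    s=env.observe(); im,d=viewer.capture(n); p=viewer.camera_params(n); K=np.array(p["intrinsics"])
    if n=="wrist":
        T=np.eye(4); T[:3,:3]=R.from_euler('xyz',s["tool_rot"]).as_matrix() if len(s["tool_rot"])==3 else np.array(s["tool_rot"]); T[:3,3]=s["tcp_pos"]
        M=T@np.array(p["T_tool_cam"])
    else:
        W=np.eye(4); W[:3,:3]=cv2.Rodrigues(np.array(p["rvec"],float))[0]; W[:3,3]=np.ravel(p["tvec"]); M=np.linalg.inv(W)
    return im,d,K,M
def cloud(d,K,M):
    v,u=np.mgrid[:480,:640]; P=np.stack([(u-K[0,2])/K[0,0]*d,(v-K[1,2])/K[1,1]*d,d],-1)
    return P@M[:3,:3].T+M[:3,3]
def ray(rc,z,K,M):
    r=M[:3,:3]@np.array([(rc[1]-K[0,2])/K[0,0],(rc[0]-K[1,2])/K[1,1],1]); return M[:3,3]+r*(z-M[2,3])/r[2]
def save(im,n): cv2.imwrite(f"pics/{n}.png",im[...,::-1])
E
cat > a.py <<'E'
from h import *
s=env.observe(); print(s["time"],s["tcp_pos"],s["tool_rot"],s["width"])
ims=[]
for n in("top","side"):
    im,d,K,M=cap(n); ims.append(im); C=cloud(d,K,M)
    for k in("carton","tall_carton","lane","guide","brown_tape","coupling","bearing"):
        for t in trace(k,n)[:2]:
            m=t["mask"]&(d>0); Q=C[m]
            print(n,k,round(t["p"],2),np.round(t["bbox"]),np.round(np.percentile(Q,[2,50,98],axis=0),3).tolist() if len(Q) else "")
    for k,z in(("guide_knob",.06),("lane_bed",.016),("sealer_grip",.21),("carton",0),("guide",.016)):
        for t in spot_point(k,n)[:2]: print(n,k,round(t["p"],2),np.round(t["location"]),np.round(ray(t["location"],z,K,M),3))
save(cv2.resize(np.vstack(ims),(600*640//960,600)) if 0 else ims[0],"top0"); save(ims[1],"side0")
E
python3 a.py
```

```text
0.0 [ 0.2800828  -0.58627787  0.40372363] [-3.13977565e+00  1.66680070e-04  4.45680532e-01] 0.9975082568332677
top carton 0.7 [424. 270.  33.  24.] [[0.469, -0.291, 0.0], [0.496, -0.256, 0.07], [0.531, -0.225, 0.076]]
top tall_carton 0.67 [422. 191.  31.  28.] [[0.657, -0.289, 0.003], [0.679, -0.259, 0.084], [0.714, -0.234, 0.092]]
top tall_carton 0.4 [368. 324.  12.  12.] [[0.356, -0.148, 0.009], [0.375, -0.13, 0.016], [0.392, -0.113, 0.022]]
top lane 0.97 [201. 283. 114.  83.] [[0.374, 0.145, 0.011], [0.466, 0.271, 0.019], [0.566, 0.398, 0.049]]
top guide 0.59 [234. 286.  25.  84.] [[0.383, 0.16, 0.016], [0.463, 0.191, 0.023], [0.55, 0.216, 0.074]]
top brown_tape 0.7 [245. 190.  44.  40.] [[0.65, 0.12, 0.0], [0.703, 0.169, 0.045], [0.746, 0.216, 0.054]]
top coupling 0.57 [395. 316.  24.  27.] [[0.369, -0.213, -0.002], [0.39, -0.188, 0.047], [0.414, -0.165, 0.055]]
top bearing 0.5 [368. 324.  14.  14.] [[0.356, -0.148, -0.002], [0.374, -0.129, 0.015], [0.391, -0.112, 0.022]]
top guide_knob 0.91 [280. 238.] [0.469 0.177 0.06 ]
top lane_bed 0.94 [281. 199.] [0.474 0.277 0.016]
top sea
[... 704 characters left out ...]
01], [0.696, 0.176, 0.035], [0.743, 0.22, 0.048]]
side coupling 0.62 [405. 241.  17.  28.] [[0.366, -0.226, -0.001], [0.389, -0.175, 0.035], [0.412, -0.162, 0.048]]
side bearing 0.74 [409. 262.  18.  14.] [[0.355, -0.146, 0.001], [0.373, -0.123, 0.013], [0.391, -0.109, 0.016]]
side guide_knob 0.97 [352. 349.] [0.471 0.171 0.06 ]
side guide_knob 0.38 [226. 361.] [ 0.492 -0.183  0.06 ]
side lane_bed 0.75 [422. 339.] [0.47  0.281 0.016]
side sealer_grip 0.66 [429. 334.] [0.462 0.386 0.21 ]
side sealer_grip 0.59 [214. 409.] [ 0.391 -0.048  0.21 ]
side carton 0.64 [224. 361.] [ 0.499 -0.264  0.   ]
side carton 0.64 [215. 413.] [ 0.369 -0.327  0.   ]
side guide 0.58 [390. 349.] [0.463 0.219 0.016]
```

```bash
cat > b.py <<'E'
from h import *
im,d,K,M=cap("top"); C=cloud(d,K,M)
t=trace("carton","top")[0]; m=cv2.dilate(t["mask"].astype(np.uint8),np.ones((3,3)))>0
Q=C[m&(abs(C[...,2]-.07)<.012)][:,:2]; r=cv2.minAreaRect((Q*1000).astype(np.float32)); print("carton",r,cv2.boxPoints(r).round().tolist())
B=(C[...,0]>.33)&(C[...,0]<.6)&(C[...,1]>.1)&(C[...,1]<.45)&(d>0)
Q=C[B&(C[...,2]>.009)][:,:2]; print("lane",cv2.minAreaRect((Q*1000).astype(np.float32)))
for lo,hi in((.03,.055),):
    Q=C[B&(C[...,2]>lo)&(C[...,2]<hi)]; 
    for a,b in((.1,.26),(.26,.45)):
        q=Q[(Q[:,1]>a)&(Q[:,1]<b)]; print(len(q), cv2.minAreaRect((q[:,:2]*1000).astype(np.float32)), np.median(q,0))
c=im[150:360,130:460]; save(cv2.resize(c,None,fx=2.4,fy=2.4,interpolation=cv2.INTER_CUBIC),"top1")
E
python3 b.py
```

```text
carton ((499.7481689453125, -259.1212158203125), (60.30295181274414, 51.623714447021484), 71.29976654052734) [[466.0, -279.0], [515.0, -296.0], [534.0, -239.0], [485.0, -222.0]]
lane ((464.9244384765625, 275.38165283203125), (348.61474609375, 269.65618896484375), 89.97289276123047)
330 ((457.6908874511719, 191.0769500732422), (53.072940826416016, 191.87918090820312), 89.29837036132812) [0.45956301 0.2119222  0.04451902]
765 ((441.8830871582031, 362.8456115722656), (86.6259536743164, 230.45179748535156), 73.79329681396484) [0.45835332 0.34626927 0.0417142 ]
```

View pics/top1.png

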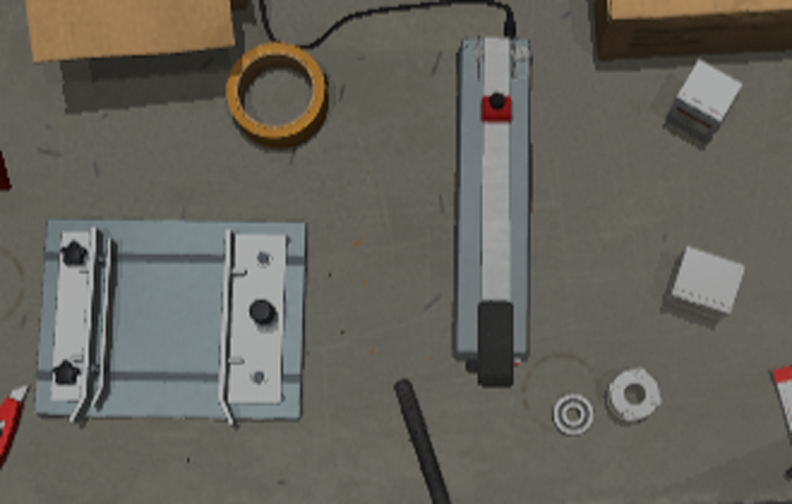

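View pics/side0.png

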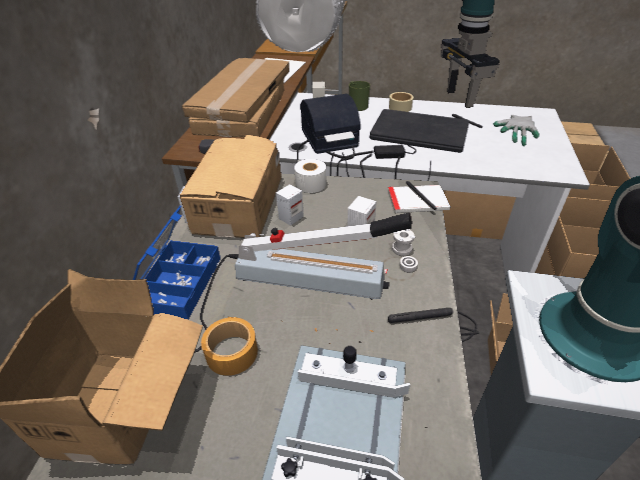

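```bash
cat > plan.py <<'E'
import sys,json
from h import *
# plan x y z yawdeg n : even rows from the present pose
s=env.observe(); x,y,z,yw=map(float,sys.argv[1:5]); n=int(sys.argv[5])
R0=R.from_euler('xyz',s["tool_rot"]); y0=np.degrees(s["tool_rot"][2]); dy=(yw-y0+180)%360-180
d=(np.array([x,y,z])-s["tcp_pos"])/n; rows=[]
for i in range(n):
    a=R.from_euler('xyz',[np.pi,0,np.radians(y0+dy*i/n)]).inv().apply(d)
    rows.append(dict(x=round(a[0],4),y=round(a[1],4),z=round(a[2],4),twist=round(-dy/n,2)))
print(s["time"],s["tcp_pos"],np.degrees(s["tool_rot"])); print(json.dumps(rows))
E
python3 plan.py .5 -.259 .32 71.3 10
```

```text
1.4 [ 0.28022005 -0.58648696  0.40467046] [1.79999773e+02 3.03650062e-03 2.55397443e+01]
[{"x": 0.0339, "y": -0.0201, "z": 0.0085, "twist": -4.58}, {"x": 0.0354, "y": -0.0173, "z": 0.0085, "twist": -4.58}, {"x": 0.0367, "y": -0.0144, "z": 0.0085, "twist": -4.58}, {"x": 0.0377, "y": -0.0114, "z": 0.0085, "twist": -4.58}, {"x": 0.0385, "y": -0.0084, "z": 0.0085, "twist": -4.58}, {"x": 0.0391, "y": -0.0053, "z": 0.0085, "twist": -4.58}, {"x": 0.0394, "y": -0.0022, "z": 0.0085, "twist": -4.58}, {"x": 0.0394, "y": 0.001, "z": 0.0085, "twist": -4.58}, {"x": 0.0392, "y": 0.0041, "z": 0.0085, "twist": -4.58}, {"x": 0.0388, "y": 0.0072, "z": 0.0085, "twist": -4.58}]
```

{"method": "servo_tool", "body": {"steps": [{"x": 0.034, "y": -0.02, "z": 0.0085, "twist": -4.58}, {"x": 0.0355, "y": -0.0175, "z": 0.0085, "twist": -4.58}, {"x": 0.0365, "y": -0.0145, "z": 0.0085, "twist": -4.58}, {"x": 0.0375, "y": -0.0115, "z": 0.0085, "twist": -4.58}, {"x": 0.0385, "y": -0.0085, "z": 0.0085, "twist": -4.58}, {"x": 0.039, "y": -0.0055, "z": 0.0085, "twist": -4.58}, {"x": 0.0395, "y": -0.002, "z": 0.0085, "twist": -4.58}, {"x": 0.0395, "y": 0.001, "z": 0.0085, "twist": -4.58}, {"x": 0.039, "y": 0.004, "z": 0.0085, "twist": -4.58}, {"x": 0.039, "y": 0.007, "z": 0.0085, "twist": -4.58}]}}

```text
validation failed for argument at $.st...
```

{"method": "servo_tool", "body": {"steps": [{"x": 0}, {"x": 0}]}}

```text
validation failed for argument at $.st...
```

```bash
cat > c.py <<'E'
from h import *
s=env.observe(); print(s["time"],s["tcp_pos"],np.degrees(s["tool_rot"]),s["width"],s["force"])
im,d,K,M=cap("wrist"); C=cloud(d,K,M)
q=(d>0)&(abs(C[...,2]-.07)<.012)&(np.hypot(C[...,0]-.5,C[...,1]+.259)<.06)
n,l,st,_=cv2.connectedComponentsWithStats(q.astype(np.uint8)); k=1+st[1:,4].argmax()
Q=C[l==k]; r=cv2.minAreaRect((Q[:,:2]*1000).astype(np.float32)); print(r,Q[:,2].mean(),len(Q)); save(im,"w1")
E
python3 c.py
```

```text
1.4 [ 0.28022005 -0.58648696  0.40467046] [1.79999773e+02 3.03650062e-03 2.55397443e+01] 1.0009570934321468 [0.06383838 0.00866853 0.21454571]Traceback (most recent call last):
  File "c.py", line 5, in <module>
    n,l,st,_=cv2.connectedComponentsWithStats(q.astype(np.uint8)); k=1+st[1:,4].argmax()
                                                                       ~~~~~~~~~~~~~~~^^
ValueError: attempt to get argmax of an empty sequence
```

{"method": "servo_tool", "body": {"steps": [{"x": 0.034, "y": -0.02, "z": 0.0085, "twist": -4.58, "gripper": 1}]}}

```text
time: 1.55
tcp_pos: [0.2985, -0.5575, 0.397]
tool_rot: [3.138, 0.004, 0.519]
force: [0.7, 0.1, 0.0]
width: 1.003
gripper_force: 0.0
```

{"method": "servo_tool", "body": {"steps": [{"x": 0.0355, "y": -0.0175, "z": 0.0085, "twist": -4.58, "gripper": 1}, {"x": 0.0365, "y": -0.0145, "z": 0.0085, "twist": -4.58, "gripper": 1}, {"x": 0.0375, "y": -0.0115, "z": 0.0085, "twist": -4.58, "gripper": 1}, {"x": 0.0385, "y": -0.0085, "z": 0.0085, "twist": -4.58, "gripper": 1}, {"x": 0.039, "y": -0.0055, "z": 0.0085, "twist": -4.58, "gripper": 1}, {"x": 0.0395, "y": -0.002, "z": 0.0085, "twist": -4.58, "gripper": 1}, {"x": 0.0395, "y": 0.001, "z": 0.0085, "twist": -4.58, "gripper": 1}, {"x": 0.039, "y": 0.004, "z": 0.0085, "twist": -4.58, "gripper": 1}, {"x": 0.039, "y": 0.007, "z": 0.0085, "twist": -4.58, "gripper": 1}, {"x": 0, "y": 0, "z": 0, "twist": 0, "gripper": 1}]}}

```text
time: 2.55
tcp_pos: [0.5018, -0.2528, 0.319]
tool_rot: [-3.141, -0.004, 1.256]
force: [-0.9, -0.6, -0.2]
width: 0.997
gripper_force: 0.0
```

```bash
python3 c.py
```

```text
2.55 [ 0.50179123 -0.25281442  0.3189761 ] [-179.97567801   -0.21331096   71.93704075] 0.9969210188883905 [-0.87776667 -0.57233954 -0.24359245]
((503.1925048828125, -259.2427978515625), (60.37498092651367, 50.48551559448242), 71.15214538574219) 0.06918802015288986 5863
```

View pics/w1.png

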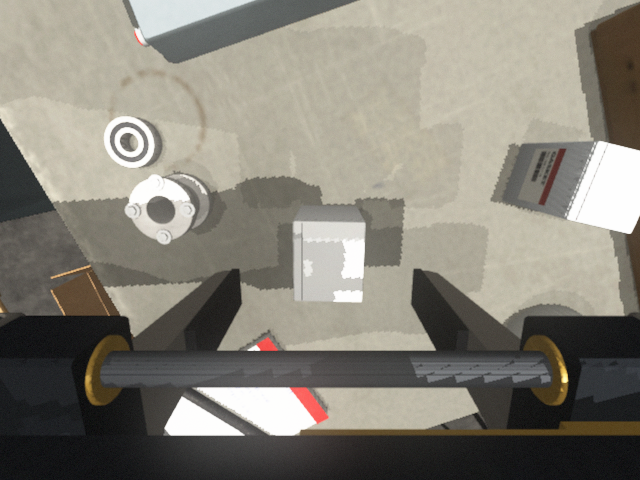

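{"method": "servo_tool", "body": {"steps": [{"x": -0.006, "y": 0.002, "z": 0.01, "twist": 0.7, "gripper": 1}, {"x": 0, "y": 0, "z": 0.024, "twist": 0, "gripper": 1}, {"x": 0, "y": 0, "z": 0.024, "twist": 0, "gripper": 1}, {"x": 0, "y": 0, "z": 0.024, "twist": 0, "gripper": 1}, {"x": 0, "y": 0, "z": 0.024, "twist": 0, "gripper": 1}, {"x": 0, "y": 0, "z": 0, "twist": 0, "gripper": 1}, {"x": 0, "y": 0, "z": 0, "twist": 0, "gripper": 1}]}}

```text
time: 3.3
tcp_pos: [0.4984, -0.2664, 0.2135]
tool_rot: [-3.141, 0.001, 1.23]
force: [-0.2, -0.1, 0.0]
width: 1.002
gripper_force: 0.0
```

{"method": "servo_tool", "body": {"steps": [{"x": 0, "y": 0, "z": 0, "twist": 0, "gripper": 0.5}, {"x": 0, "y": 0, "z": 0, "twist": 0, "gripper": 0.4}, {"x": 0, "y": 0, "z": 0, "twist": 0, "gripper": 0.4}, {"x": 0, "y": 0, "z": 0, "twist": 0, "gripper": 0.4}, {"x": 0, "y": 0, "z": 0, "twist": 0, "gripper": 0.4}, {"x": 0, "y": 0, "z": 0, "twist": 0, "gripper": 0.4}, {"x": 0, "y": 0, "z": 0, "twist": 0, "gripper": 0.4}, {"x": 0, "y": 0, "z": 0, "twist": 0, "gripper": 0.4}], "squeeze": 15}}

```text
time: 4.1
tcp_pos: [0.4992, -0.2649, 0.2139]
tool_rot: [3.141, 0.0, 1.233]
force: [-0.3, 0.3, 3.8]
width: 0.54
gripper_force: 15.0
```

{"method": "servo_tool", "body": {"steps": [{"x": 0, "y": 0, "z": -0.02, "twist": 0, "gripper": 0.4}, {"x": 0, "y": 0, "z": -0.04, "twist": 0, "gripper": 0.4}, {"x": 0, "y": 0, "z": -0.05, "twist": 0, "gripper": 0.4}, {"x": 0, "y": 0, "z": -0.05, "twist": 0, "gripper": 0.4}, {"x": 0, "y": 0, "z": -0.05, "twist": 0, "gripper": 0.4}, {"x": 0, "y": 0, "z": -0.04, "twist": 0, "gripper": 0.4}, {"x": 0, "y": 0, "z": -0.02, "twist": 0, "gripper": 0.4}, {"x": 0, "y": 0, "z": 0, "twist": 0, "gripper": 0.4}]}}

```text
time: 4.9
tcp_pos: [0.4995, -0.2649, 0.4867]
tool_rot: [3.136, 0.001, 1.233]
force: [-0.6, 1.0, -1.3]
width: 0.54
gripper_force: 15.0
```

```bash
python3 plan.py .471 .2515 .475 90 14
```

```text
4.9 [ 0.49945533 -0.26491483  0.48668387] [1.79661102e+02 6.51380505e-02 7.06321808e+01]
[{"x": 0.0341, "y": -0.0142, "z": 0.0008, "twist": -1.38}, {"x": 0.0345, "y": -0.0133, "z": 0.0008, "twist": -1.38}, {"x": 0.0348, "y": -0.0125, "z": 0.0008, "twist": -1.38}, {"x": 0.0351, "y": -0.0116, "z": 0.0008, "twist": -1.38}, {"x": 0.0353, "y": -0.0108, "z": 0.0008, "twist": -1.38}, {"x": 0.0356, "y": -0.0099, "z": 0.0008, "twist": -1.38}, {"x": 0.0358, "y": -0.0091, "z": 0.0008, "twist": -1.38}, {"x": 0.036, "y": -0.0082, "z": 0.0008, "twist": -1.38}, {"x": 0.0362, "y": -0.0073, "z": 0.0008, "twist": -1.38}, {"x": 0.0364, "y": -0.0065, "z": 0.0008, "twist": -1.38}, {"x": 0.0365, "y": -0.0056, "z": 0.0008, "twist": -1.38}, {"x": 0.0366, "y": -0.0047, "z": 0.0008, "twist": -1.38}, {"x": 0.0367, "y": -0.0038, "z": 0.0008, "twist": -1.38}, {"x": 0.0368, "y": -0.0029, "z": 0.0008, "twist": -1.38}]
```

{"method": "servo_tool", "body": {"steps": [{"x": 0.0341, "y": -0.014, "z": 0, "twist": -1.38, "gripper": 0.4}, {"x": 0.0345, "y": -0.0135, "z": 0, "twist": -1.38, "gripper": 0.4}, {"x": 0.035, "y": -0.0125, "z": 0, "twist": -1.38, "gripper": 0.4}, {"x": 0.035, "y": -0.0115, "z": 0, "twist": -1.38, "gripper": 0.4}, {"x": 0.0355, "y": -0.011, "z": 0, "twist": -1.38, "gripper": 0.4}, {"x": 0.0355, "y": -0.01, "z": 0, "twist": -1.38, "gripper": 0.4}, {"x": 0.036, "y": -0.009, "z": 0, "twist": -1.38, "gripper": 0.4}, {"x": 0.036, "y": -0.008, "z": 0, "twist": -1.38, "gripper": 0.4}, {"x": 0.036, "y": -0.0075, "z": 0, "twist": -1.38, "gripper": 0.4}, {"x": 0.0365, "y": -0.0065, "z": 0, "twist": -1.38, "gripper": 0.4}]}}

```text
time: 5.9
tcp_pos: [0.478, 0.1054, 0.4815]
tool_rot: [-3.138, 0.001, 1.475]
force: [0.8, -0.6, -1.4]
width: 0.545
gripper_force: 15.0
```

{"method": "servo_tool", "body": {"steps": [{"x": 0.0365, "y": -0.0055, "z": 0, "twist": -1.38, "gripper": 0.4}, {"x": 0.0365, "y": -0.0045, "z": 0, "twist": -1.38, "gripper": 0.4}, {"x": 0.03, "y": -0.004, "z": 0, "twist": -1.38, "gripper": 0.4}, {"x": 0.02, "y": -0.003, "z": 0, "twist": -1.38, "gripper": 0.4}, {"x": 0.01, "y": 0, "z": 0, "twist": 0, "gripper": 0.4}, {"x": 0, "y": 0, "z": 0, "twist": 0, "gripper": 0.4}, {"x": 0, "y": 0, "z": 0, "twist": 0, "gripper": 0.4}]}}

```text
time: 6.6
tcp_pos: [0.4704, 0.237, 0.4826]
tool_rot: [-3.14, 0.001, 1.569]
force: [0.6, 0.3, -2.0]
width: 0.542
gripper_force: 15.0
```

```bash
cat > e.py <<'E'
from h import *
s=env.observe(); print(s["time"],s["tcp_pos"],np.degrees(s["tool_rot"]),s["width"],s["force"])
im,d,K,M=cap("wrist"); C=cloud(d,K,M); save(im,"w2"); np.savez("w2",im=im,d=d,K=K,M=M)
for k,z in(("guide_knob",.06),("lane_bed",.016),("guide",.016)):
    for t in spot_point(k,"wrist")[:2]: print(k,round(t["p"],2),np.round(t["location"]),np.round(ray(t["location"],z,K,M),4))
B=(d>0)&(C[...,0]>.4)&(C[...,0]<.54)&(C[...,1]>.13)&(C[...,1]<.45)
Q=C[B&(C[...,2]>.036)&(C[...,2]<.056)]
h,e=np.histogram(Q[:,1],np.arange(.13,.45,.004)); print([(round(a,3),int(n)) for a,n in zip(e,h) if n>20])
E
python3 e.py
```

```text
6.6 [0.47035637 0.23702078 0.48262127] [-1.79910780e+02  7.35137107e-02  8.98763931e+01] 0.5422388048260184 [ 0.61506088  0.27715644 -1.99581278]
lane_bed 0.71 [169. 327.] [0.4726 0.2815 0.016 ]
[(np.float64(0.214), 33), (np.float64(0.326), 22), (np.float64(0.33), 438), (np.float64(0.334), 31), (np.float64(0.342), 184), (np.float64(0.346), 395), (np.float64(0.35), 188), (np.float64(0.358), 41), (np.float64(0.362), 87), (np.float64(0.366), 114), (np.float64(0.37), 115), (np.float64(0.374), 93), (np.float64(0.378), 45)]
```

View pics/w2.png

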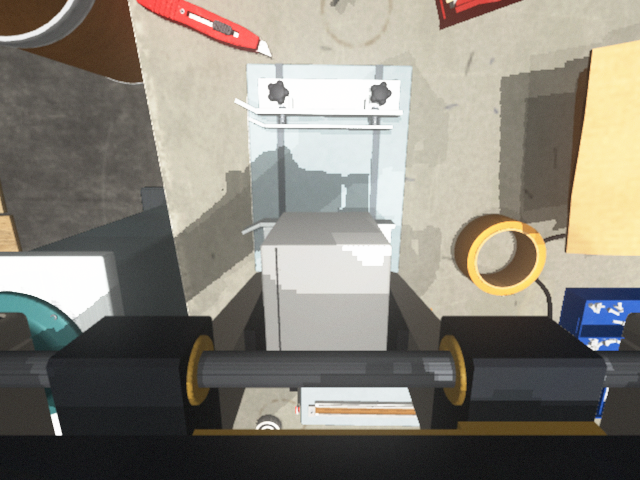

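```bash
python3 - <<'E'
from h import *
w=np.load("w2.npz"); d=w["d"]; C=cloud(d,w["K"],w["M"])
for lo,hi in((.322,.339),(.34,.354)):
    B=(d>0)&(C[...,0]>.40)&(C[...,0]<.535)&(C[...,1]>lo)&(C[...,1]<hi)&(C[...,2]>.03)&(C[...,2]<.056)
    Q=C[B]; v=cv2.fitLine(Q[:,:2].astype(np.float32),cv2.DIST_HUBER,0,.01,.01).ravel(); print(len(Q),np.degrees(np.arctan2(v[1],v[0])),v)
# bed edge: slot/edges via depth of bed region
B=(d>0)&(abs(C[...,2]-.016)<.004)&(C[...,1]>.23)&(C[...,1]<.40)&(C[...,0]<.6)&(C[...,0]>.35)
for y in np.arange(.24,.40,.02):
    q=C[B&(abs(C[...,1]-y)<.01)]; print(round(y,2),np.percentile(q[:,0],[1,99]))
E
python3 plan.py .471 .2635 .26 90 6
```

```text
555 -0.73704106 [ 0.99991727 -0.01286344  0.4491847   0.332438  ]
869 -0.56693214 [ 0.99995106 -0.00989467  0.4683004   0.34762716]
0.24 [0.3751554  0.57091291]
0.26 [0.37540042 0.57106238]
0.28 [0.37571377 0.57141778]
0.3 [0.37592859 0.57173457]
0.32 [0.37621033 0.57200941]
0.34 [0.37532115 0.57344177]
0.36 [0.37544112 0.5739421 ]
0.38 [0.37652602 0.57387838]
0.4 [0.37786755 0.57312116]
6.8 [0.47036667 0.23700717 0.48356519] [1.79995578e+02 3.68104877e-02 8.98374469e+01]
[{"x": 0.0044, "y": 0.0001, "z": 0.0373, "twist": -0.03}, {"x": 0.0044, "y": 0.0001, "z": 0.0373, "twist": -0.03}, {"x": 0.0044, "y": 0.0001, "z": 0.0373, "twist": -0.03}, {"x": 0.0044, "y": 0.0001, "z": 0.0373, "twist": -0.03}, {"x": 0.0044, "y": 0.0001, "z": 0.0373, "twist": -0.03}, {"x": 0.0044, "y": 0.0001, "z": 0.0373, "twist": -0.03}]
```

{"method": "servo_tool", "body": {"steps": [{"x": 0.013, "y": 0.001, "z": 0.01, "twist": 0.5, "gripper": 0.4}, {"x": 0.013, "y": 0, "z": 0.04, "twist": 0, "gripper": 0.4}, {"x": 0, "y": 0, "z": 0.045, "twist": 0, "gripper": 0.4}, {"x": 0, "y": 0, "z": 0.045, "twist": 0, "gripper": 0.4}, {"x": 0, "y": 0, "z": 0.04, "twist": 0, "gripper": 0.4}, {"x": 0, "y": 0, "z": 0.03, "twist": 0, "gripper": 0.4}, {"x": 0, "y": 0, "z": 0.01, "twist": 0, "gripper": 0.4}, {"x": 0, "y": 0, "z": 0, "twist": 0, "gripper": 0.4}, {"x": 0, "y": 0, "z": 0, "twist": 0, "gripper": 0.4}]}}

```text
time: 7.7
tcp_pos: [0.4718, 0.2644, 0.2651]
tool_rot: [3.14, -0.001, 1.561]
force: [-0.1, 0.2, -0.7]
width: 0.542
gripper_force: 15.0
```

{"method": "servo_tool", "body": {"steps": [{"x": 0, "y": 0, "z": 0.015, "twist": 0, "gripper": 0.4}, {"x": 0, "y": 0, "z": 0.012, "twist": 0, "gripper": 0.4}, {"x": 0, "y": 0, "z": 0.004, "twist": 0, "gripper": 0.4}, {"x": 0, "y": 0, "z": 0.002, "twist": 0, "gripper": 0.4}, {"x": 0, "y": 0, "z": 0.001, "twist": 0, "gripper": 0.4}, {"x": 0, "y": 0, "z": 0, "twist": 0, "gripper": 0.4}, {"x": 0, "y": 0, "z": 0, "twist": 0, "gripper": 0.4}]}}

```text
time: 8.4
tcp_pos: [0.4713, 0.2643, 0.2299]
tool_rot: [3.141, -0.0, 1.561]
force: [-1.4, -0.3, 0.3]
width: 0.544
gripper_force: 15.0
```

{"method": "servo_tool", "body": {"steps": [{"x": 0, "y": 0, "z": 0.001, "twist": 0, "gripper": 0.4}, {"x": 0, "y": 0, "z": 0, "twist": 0, "gripper": 0.4}, {"x": 0, "y": 0, "z": 0, "twist": 0, "gripper": 0.4}]}}

```text
time: 8.7
tcp_pos: [0.4712, 0.2645, 0.2299]
tool_rot: [3.141, 0.0, 1.561]
force: [-2.9, -1.9, 9.2]
width: 0.542
gripper_force: 15.0
```

Touching the bed. Back off half a millimetre, release and rise.

{"method": "servo_tool", "body": {"steps": [{"x": 0, "y": 0, "z": -0.001, "twist": 0, "gripper": 0.4}, {"x": 0, "y": 0, "z": 0, "twist": 0, "gripper": 0.65}, {"x": 0, "y": 0, "z": 0, "twist": 0, "gripper": 0.8}, {"x": 0, "y": 0, "z": 0, "twist": 0, "gripper": 0.8}, {"x": 0, "y": 0, "z": 0, "twist": 0, "gripper": 0.8}, {"x": 0, "y": 0, "z": -0.03, "twist": 0, "gripper": 0.8}, {"x": 0, "y": 0, "z": -0.04, "twist": 0, "gripper": 0.8}, {"x": 0, "y": 0, "z": -0.04, "twist": 0, "gripper": 0.8}, {"x": -0.03, "y": 0, "z": -0.02, "twist": 0, "gripper": 0.8}, {"x": -0.04, "y": 0, "z": 0, "twist": 0, "gripper": 0.8}]}}

```text
time: 9.7
tcp_pos: [0.4709, 0.1958, 0.363]
tool_rot: [3.135, -0.003, 1.565]
force: [1.2, -0.1, -0.1]
width: 0.8
gripper_force: 0.0
```

{"method": "servo_tool", "body": {"steps": [{"x": -0.04, "y": 0, "z": 0, "twist": 0, "gripper": 0.8}, {"x": -0.03, "y": 0, "z": 0, "twist": 0, "gripper": 0.8}, {"x": 0, "y": 0, "z": 0, "twist": 0, "gripper": 0.8}, {"x": 0, "y": 0, "z": 0, "twist": 0, "gripper": 0.8}]}}

```text
time: 10.1
tcp_pos: [0.4699, 0.1238, 0.3598]
tool_rot: [3.141, -0.0, 1.56]
force: [0.1, 0.1, 0.1]
width: 0.799
gripper_force: 0.0
```

```bash
cat > f.py <<'E'
from h import *
import sys
s=env.observe(); print(s["time"],s["tcp_pos"],np.degrees(s["tool_rot"]),s["width"],s["force"])
im,d,K,M=cap("wrist"); C=cloud(d,K,M); save(im,sys.argv[1]); np.savez(sys.argv[1],im=im,d=d,K=K,M=M)
B=(d>0)&(C[...,0]>.33)&(C[...,0]<.6)
q=B&(abs(C[...,2]-.086)<.008)&(C[...,1]>.2)&(C[...,1]<.35); Q=C[q]
if len(Q)>50: print("carton top",cv2.minAreaRect((Q[:,:2]*1000).astype(np.float32)),len(Q),Q[:,2].mean())
q=B&(abs(C[...,2]-.074)<.006)&(C[...,1]<.27)&(C[...,1]>.12); Q=C[q]
if len(Q)>20: print("knob top",cv2.minEnclosingCircle((Q[:,:2]*1000).astype(np.float32)),Q.mean(0),len(Q))
for k,z in(("guide_knob",.06),):
    for t in spot_point(k,"wrist")[:2]: print(k,round(t["p"],2),np.round(t["location"]),np.round(ray(t["location"],z,K,M),4))
q=B&(abs(C[...,2]-.046)<.004)&(C[...,1]<.27)&(C[...,1]>.19)&(C[...,0]>.4)&(C[...,0]<.54); Q=C[q]
if len(Q)>20: print("leg top",np.percentile(Q[:,1],[2,50,98]),len(Q))
E
python3 f.py w3
```

```text
10.1 [0.46989692 0.12378297 0.35979174] [ 1.79977591e+02 -8.19038009e-03  8.93690154e+01] 0.7993229787827856 [0.08470116 0.05858492 0.06584888]
carton top ((472.98345947265625, 264.4278259277344), (48.86009979248047, 50.634368896484375), 89.48944091796875) 6152 0.08527029280451112
knob top ((472.05474853515625, 206.38589477539062), 42.463478088378906) [0.47237199 0.19023788 0.07312568] 913
guide_knob 0.96 [174. 326.] [0.4723 0.1753 0.06  ]
leg top [0.21079709 0.21428265 0.2404183 ] 1446
```

View pics/w3.png

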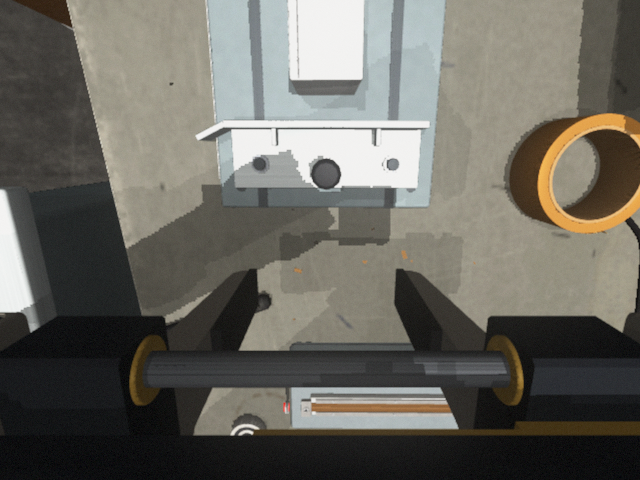

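{"method": "servo_tool", "body": {"steps": [{"x": 0.02, "y": 0.002, "z": 0, "twist": 0, "gripper": 0.8}, {"x": 0.025, "y": 0, "z": 0.01, "twist": 0, "gripper": 0.8}, {"x": 0.006, "y": 0, "z": 0.03, "twist": 0, "gripper": 0.8}, {"x": 0, "y": 0, "z": 0.035, "twist": 0, "gripper": 0.8}, {"x": 0, "y": 0, "z": 0.035, "twist": 0, "gripper": 0.8}, {"x": 0, "y": 0, "z": 0.017, "twist": 0, "gripper": 0.8}, {"x": 0, "y": 0, "z": 0, "twist": 0, "gripper": 0.8}, {"x": 0, "y": 0, "z": 0, "twist": 0, "gripper": 0.8}]}}

```text
time: 11.0
tcp_pos: [0.4722, 0.1765, 0.2329]
tool_rot: [-3.141, -0.001, 1.563]
force: [0.5, 0.2, 0.0]
width: 0.803
gripper_force: 0.0
```

{"method": "servo_tool", "body": {"steps": [{"x": -0.001, "y": 0, "z": 0, "twist": 0, "gripper": 0.4}, {"x": 0, "y": 0, "z": 0, "twist": 0, "gripper": 0.1}, {"x": 0, "y": 0, "z": 0, "twist": 0, "gripper": 0.1}, {"x": 0, "y": 0, "z": 0, "twist": 0, "gripper": 0.1}, {"x": 0, "y": 0, "z": 0, "twist": 0, "gripper": 0.1}, {"x": 0, "y": 0, "z": 0, "twist": 0, "gripper": 0.1}, {"x": 0, "y": 0, "z": 0, "twist": 0, "gripper": 0.1}, {"x": 0, "y": 0, "z": 0, "twist": 0, "gripper": 0.1}], "squeeze": 40}}

```text
time: 11.8
tcp_pos: [0.471, 0.1743, 0.2326]
tool_rot: [-3.138, 0.001, 1.562]
force: [-5.0, -1.1, 5.8]
width: 0.246
gripper_force: 40.0
```

{"method": "servo_tool", "body": {"steps": [{"x": 0.003, "y": 0, "z": 0, "twist": 0, "gripper": 0.1}, {"x": 0.005, "y": 0, "z": 0, "twist": 0, "gripper": 0.1}, {"x": 0.005, "y": 0, "z": 0, "twist": 0, "gripper": 0.1}, {"x": 0.002, "y": 0, "z": 0, "twist": 0, "gripper": 0.1}, {"x": 0.001, "y": 0, "z": 0, "twist": 0, "gripper": 0.1}, {"x": 0.001, "y": 0, "z": 0, "twist": 0, "gripper": 0.1}]}}

```text
time: 12.4
tcp_pos: [0.4713, 0.1907, 0.2326]
tool_rot: [-3.138, 0.003, 1.561]
force: [-4.2, -2.7, 6.5]
width: 0.247
gripper_force: 40.0
```

{"method": "servo_tool", "body": {"steps": [{"x": 0.001, "y": 0, "z": 0, "twist": 0, "gripper": 0.1}, {"x": 0.001, "y": 0, "z": 0, "twist": 0, "gripper": 0.1}]}}

```text
time: 12.6
tcp_pos: [0.4713, 0.1926, 0.2325]
tool_rot: [-3.138, 0.003, 1.561]
force: [-5.0, -2.1, 6.6]
width: 0.244
gripper_force: 40.0
```

{"method": "servo_tool", "body": {"steps": [{"x": 0.002, "y": 0, "z": 0, "twist": 0, "gripper": 0.1}, {"x": 0.0015, "y": 0, "z": 0, "twist": 0, "gripper": 0.1}, {"x": 0.001, "y": 0, "z": 0, "twist": 0, "gripper": 0.1}, {"x": 0.001, "y": 0, "z": 0, "twist": 0, "gripper": 0.1}, {"x": 0.001, "y": 0, "z": 0, "twist": 0, "gripper": 0.1}, {"x": 0.001, "y": 0, "z": 0, "twist": 0, "gripper": 0.1}, {"x": 0.001, "y": 0, "z": 0, "twist": 0, "gripper": 0.1}, {"x": 0.001, "y": 0, "z": 0, "twist": 0, "gripper": 0.1}, {"x": 0.001, "y": 0, "z": 0, "twist": 0, "gripper": 0.1}, {"x": 0.001, "y": 0, "z": 0, "twist": 0, "gripper": 0.1}]}}

```text
time: 13.6
tcp_pos: [0.4714, 0.2037, 0.2325]
tool_rot: [-3.138, 0.004, 1.561]
force: [-5.2, -2.5, 7.6]
width: 0.249
gripper_force: 40.0
```

{"method": "servo_tool", "body": {"steps": [{"x": 0.001, "y": 0, "z": 0, "twist": 0, "gripper": 0.1}, {"x": 0.001, "y": 0, "z": 0, "twist": 0, "gripper": 0.1}, {"x": 0.0015, "y": 0, "z": 0, "twist": 0, "gripper": 0.1}, {"x": 0.0015, "y": 0, "z": 0, "twist": 0, "gripper": 0.1}, {"x": 0.0015, "y": 0, "z": 0, "twist": 0, "gripper": 0.1}, {"x": 0.0015, "y": 0, "z": 0, "twist": 0, "gripper": 0.1}]}}

```text
time: 14.2
tcp_pos: [0.4715, 0.2117, 0.2325]
tool_rot: [-3.138, 0.004, 1.561]
force: [-4.8, -3.4, 7.2]
width: 0.246
gripper_force: 40.0
```

{"method": "servo_tool", "body": {"steps": [{"x": 0.0015, "y": 0, "z": 0, "twist": 0, "gripper": 0.1}, {"x": 0.0015, "y": 0, "z": 0, "twist": 0, "gripper": 0.1}, {"x": 0.0015, "y": 0, "z": 0, "twist": 0, "gripper": 0.1}, {"x": 0.0015, "y": 0, "z": 0, "twist": 0, "gripper": 0.1}, {"x": 0.001, "y": 0, "z": 0, "twist": 0, "gripper": 0.1}, {"x": 0.001, "y": 0, "z": 0, "twist": 0, "gripper": 0.1}]}}

```text
time: 14.8
tcp_pos: [0.4716, 0.2198, 0.2325]
tool_rot: [-3.138, 0.004, 1.561]
force: [-4.6, -3.5, 7.6]
width: 0.248
gripper_force: 40.0
```

{"method": "servo_tool", "body": {"steps": [{"x": 0.001, "y": 0, "z": 0, "twist": 0, "gripper": 0.1}, {"x": 0.001, "y": 0, "z": 0, "twist": 0, "gripper": 0.1}]}}

```text
time: 15.0
tcp_pos: [0.4717, 0.2218, 0.2325]
tool_rot: [-3.138, 0.004, 1.561]
force: [-5.2, -3.9, 7.1]
width: 0.245
gripper_force: 40.0
```

```bash
cat > g.py <<'E'
from h import *
s=env.observe(); print(s["time"],s["tcp_pos"],s["force"])
im,d,K,M=cap("top"); C=cloud(d,K,M)
t=trace("carton","top")
for t in t[:2]:
    m=t["mask"]&(abs(C[...,2]-.086)<.01); Q=C[m][:,:2]
    if len(Q)>10: print(round(t["p"],2),cv2.minAreaRect((Q*1000).astype(np.float32)))
save(cv2.resize(im[225:350,130:280],None,fx=4,fy=4,interpolation=cv2.INTER_CUBIC),"t5")
E
python3 g.py
```

```text
15.0 [0.47166531 0.22178586 0.23254943] [-5.24754843 -3.85906599  7.13845909]
0.63 ((455.7855529785156, 298.2850036621094), (51.58738327026367, 20.329734802246094), 88.18083190917969)
```

View pics/t5.png

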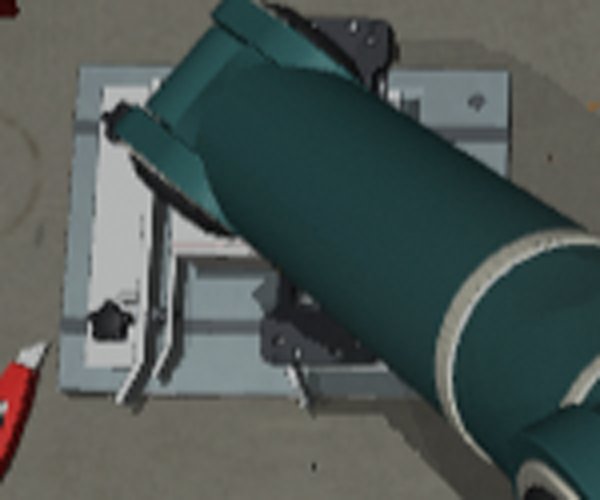

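{"method": "servo_tool", "body": {"steps": [{"x": 0.001, "y": 0, "z": 0, "twist": 0, "gripper": 0.1}, {"x": 0.001, "y": 0, "z": 0, "twist": 0, "gripper": 0.1}]}}

```text
time: 15.3
tcp_pos: [0.4717, 0.2238, 0.2325]
tool_rot: [-3.138, 0.004, 1.561]
force: [-5.3, -4.5, 8.7]
width: 0.245
gripper_force: 40.0
```

{"method": "servo_tool", "body": {"steps": [{"x": 0.001, "y": 0, "z": 0, "twist": 0, "gripper": 0.1}, {"x": 0.001, "y": 0, "z": 0, "twist": 0, "gripper": 0.1}]}}

```text
time: 15.5
tcp_pos: [0.4717, 0.2258, 0.2326]
tool_rot: [-3.138, 0.004, 1.561]
force: [-4.6, -4.0, 7.6]
width: 0.242
gripper_force: 40.0
```

{"method": "servo_tool", "body": {"steps": [{"x": 0.001, "y": 0, "z": 0, "twist": 0, "gripper": 0.1}, {"x": 0.001, "y": 0, "z": 0, "twist": 0, "gripper": 0.1}]}}

```text
time: 15.7
tcp_pos: [0.4717, 0.2278, 0.2326]
tool_rot: [-3.138, 0.004, 1.561]
force: [-4.2, -3.5, 7.6]
width: 0.248
gripper_force: 40.0
```

{"method": "servo_tool", "body": {"steps": [{"x": 0.001, "y": 0, "z": 0, "twist": 0, "gripper": 0.1}, {"x": 0.001, "y": 0, "z": 0, "twist": 0, "gripper": 0.1}]}}

```text
time: 15.9
tcp_pos: [0.4718, 0.2294, 0.2325]
tool_rot: [-3.138, 0.005, 1.561]
force: [-5.4, -5.3, 8.1]
width: 0.247
gripper_force: 40.0
```

{"method": "servo_tool", "body": {"steps": [{"x": 0.001, "y": 0, "z": 0, "twist": 0, "gripper": 0.1}, {"x": 0.001, "y": 0, "z": 0, "twist": 0, "gripper": 0.1}]}}

```text
time: 16.1
tcp_pos: [0.4719, 0.2309, 0.2325]
tool_rot: [-3.138, 0.006, 1.56]
force: [-5.2, -7.7, 10.2]
width: 0.247
gripper_force: 40.0
```

{"method": "servo_tool", "body": {"steps": [{"x": 0.001, "y": 0, "z": 0, "twist": 0, "gripper": 0.1}, {"x": 0, "y": 0, "z": 0, "twist": 0, "gripper": 0.1}, {"x": 0, "y": 0, "z": 0, "twist": 0, "gripper": 0.1}]}}

```text
time: 16.4
tcp_pos: [0.4719, 0.2317, 0.2325]
tool_rot: [-3.138, 0.006, 1.56]
force: [-4.8, -6.6, 9.4]
width: 0.247
gripper_force: 40.0
```

{"method": "servo_tool", "body": {"steps": [{"x": 0, "y": 0, "z": 0, "twist": 0, "gripper": 0.1}, {"x": 0, "y": 0, "z": 0, "twist": 0, "gripper": 0.1}]}}

```text
time: 16.6
tcp_pos: [0.4719, 0.2317, 0.2325]
tool_rot: [-3.138, 0.006, 1.56]
force: [-5.9, -6.5, 9.5]
width: 0.247
gripper_force: 40.0
```

{"method": "servo_tool", "body": {"steps": [{"x": 0.001, "y": 0, "z": 0, "twist": 0, "gripper": 0.1}, {"x": 0.001, "y": 0, "z": 0, "twist": 0, "gripper": 0.1}, {"x": 0, "y": 0, "z": 0, "twist": 0, "gripper": 0.1}, {"x": 0, "y": 0, "z": 0, "twist": 0, "gripper": 0.1}, {"x": 0, "y": 0, "z": 0, "twist": 0, "gripper": 0.1}, {"x": 0, "y": 0, "z": 0, "twist": 0, "gripper": 0.1}, {"x": 0, "y": 0, "z": 0, "twist": 0, "gripper": 0.1}]}}

```text
time: 17.3
tcp_pos: [0.472, 0.2331, 0.2325]
tool_rot: [-3.137, 0.008, 1.56]
force: [-5.4, -9.0, 11.0]
width: 0.244
gripper_force: 40.0
```

{"method": "servo_tool", "body": {"steps": [{"x": -0.001, "y": 0, "z": 0, "twist": 0, "gripper": 0.1}, {"x": -0.001, "y": 0, "z": 0, "twist": 0, "gripper": 0.1}, {"x": -0.001, "y": 0, "z": 0, "twist": 0, "gripper": 0.1}]}}

```text
time: 17.6
tcp_pos: [0.4717, 0.232, 0.2326]
tool_rot: [-3.139, 0.002, 1.561]
force: [-5.6, -1.5, 4.2]
width: 0.245
gripper_force: 40.0
```

{"method": "servo_tool", "body": {"steps": [{"x": -0.001, "y": 0, "z": 0, "twist": 0, "gripper": 0.1}, {"x": -0.001, "y": 0, "z": 0, "twist": 0, "gripper": 0.1}]}}

```text
time: 17.8
tcp_pos: [0.4717, 0.2307, 0.2326]
tool_rot: [-3.139, 0.001, 1.562]
force: [-5.1, -0.1, 4.7]
width: 0.247
gripper_force: 40.0
```

{"method": "servo_tool", "body": {"steps": [{"x": -0.001, "y": 0, "z": 0, "twist": 0, "gripper": 0.1}, {"x": 0, "y": 0, "z": 0, "twist": 0, "gripper": 0.1}]}}

```text
time: 18.0
tcp_pos: [0.4716, 0.2299, 0.2325]
tool_rot: [-3.139, 0.001, 1.562]
force: [-4.7, 0.5, 4.6]
width: 0.248
gripper_force: 40.0
```

{"method": "servo_tool", "body": {"steps": [{"x": -0.001, "y": 0, "z": 0, "twist": 0, "gripper": 0.1}]}}

```text
time: 18.1
tcp_pos: [0.4716, 0.2292, 0.2325]
tool_rot: [-3.139, 0.0, 1.562]
force: [-4.7, 1.1, 3.6]
width: 0.246
gripper_force: 40.0
```

{"method": "servo_tool", "body": {"steps": [{"x": -0.001, "y": 0, "z": 0, "twist": 0, "gripper": 0.1}]}}

```text
time: 18.2
tcp_pos: [0.4716, 0.2284, 0.2326]
tool_rot: [-3.139, -0.001, 1.562]
force: [-5.2, 1.1, 2.9]
width: 0.244
gripper_force: 40.0
```

{"method": "servo_tool", "body": {"steps": [{"x": -0.001, "y": 0, "z": 0, "twist": 0, "gripper": 0.1}]}}

```text
time: 18.3
tcp_pos: [0.4715, 0.2277, 0.2326]
tool_rot: [-3.139, -0.001, 1.562]
force: [-4.9, 3.1, 3.5]
width: 0.243
gripper_force: 40.0
```

{"method": "servo_tool", "body": {"steps": [{"x": -0.001, "y": 0, "z": 0, "twist": 0, "gripper": 0.1}, {"x": 0, "y": 0, "z": 0, "twist": 0, "gripper": 0.1}]}}

```text
time: 18.5
tcp_pos: [0.4716, 0.2267, 0.2326]
tool_rot: [-3.139, -0.001, 1.562]
force: [-5.9, 2.7, 3.1]
width: 0.245
gripper_force: 40.0
```

{"method": "servo_tool", "body": {"steps": [{"x": -0.001, "y": 0, "z": 0, "twist": 0, "gripper": 0.1}, {"x": -0.0007, "y": 0, "z": 0, "twist": 0, "gripper": 0.1}, {"x": 0, "y": 0, "z": 0, "twist": 0, "gripper": 0.1}, {"x": 0, "y": 0, "z": 0, "twist": 0, "gripper": 0.1}, {"x": 0, "y": 0, "z": 0, "twist": 0, "gripper": 0.1}]}}

```text
time: 19.0
tcp_pos: [0.4715, 0.225, 0.2325]
tool_rot: [-3.139, -0.001, 1.563]
force: [-4.9, 1.2, 3.4]
width: 0.247
gripper_force: 40.0
```

{"method": "servo_tool", "body": {"steps": [{"x": 0, "y": 0, "z": 0, "twist": 0, "gripper": 0.35}, {"x": 0, "y": 0, "z": 0, "twist": 0, "gripper": 0.6}, {"x": 0, "y": 0, "z": 0, "twist": 0, "gripper": 0.6}, {"x": 0, "y": 0, "z": 0, "twist": 0, "gripper": 0.6}, {"x": 0, "y": 0, "z": -0.02, "twist": 0, "gripper": 0.6}, {"x": 0, "y": 0, "z": -0.04, "twist": 0, "gripper": 0.6}, {"x": 0, "y": 0, "z": -0.04, "twist": 0, "gripper": 0.6}, {"x": -0.02, "y": 0, "z": -0.04, "twist": 0, "gripper": 0.6}, {"x": -0.02, "y": 0, "z": -0.03, "twist": 0, "gripper": 0.6}, {"x": -0.02, "y": 0, "z": 0, "twist": 0, "gripper": 0.6}]}}

```text
time: 20.0
tcp_pos: [0.4731, 0.1641, 0.4069]
tool_rot: [3.133, -0.002, 1.561]
force: [0.4, -0.4, 0.4]
width: 0.6
gripper_force: 0.0
```

{"method": "servo_tool", "body": {"steps": [{"x": 0.01, "y": 0, "z": 0, "twist": 0, "gripper": 0.6}, {"x": 0, "y": 0, "z": 0, "twist": 0, "gripper": 0.6}, {"x": 0, "y": 0, "z": 0, "twist": 0, "gripper": 0.6}, {"x": 0, "y": 0, "z": 0, "twist": 0, "gripper": 0.6}]}}

```text
time: 20.4
tcp_pos: [0.4721, 0.1746, 0.4022]
tool_rot: [-3.141, -0.0, 1.563]
force: [-0.3, 0.2, 0.3]
width: 0.6
gripper_force: 0.0
```

```bash
python3 f.py w6; python3 - <<'E'
from h import *
w=np.load("w6.npz"); save(cv2.resize(w["im"][0:260,180:480],None,fx=2.2,fy=2.2,interpolation=cv2.INTER_CUBIC),"w6c")
C=cloud(w["d"],w["K"],w["M"]); s=(w["d"]>0)&(abs(C[...,0]-.47)<.015)&(C[...,1]>.2)&(C[...,1]<.35)
for lo,hi in((.079,.094),(.05,.078),(.042,.0495)):
    q=C[s&(C[...,2]>lo)&(C[...,2]<hi)]; print(lo,len(q),np.percentile(q[:,1],[1,10,50,90,99]).round(4) if len(q) else"")
E
```

```text
20.4 [0.47209793 0.17460103 0.40216614] [-1.79938078e+02 -7.14109072e-03  8.95455218e+01] 0.5996803597123167 [-0.33178831  0.22939802  0.31300564]
carton top ((473.8063659667969, 301.33837890625), (60.393760681152344, 50.402313232421875), 89.51680755615234) 5166 0.08538127502769502
knob top ((473.04949951171875, 226.64500427246094), 11.708686828613281) [0.473095   0.2268476  0.07274929] 531
guide_knob 0.73 [172. 327.] [0.4746 0.2242 0.06  ]
leg top [0.26217832 0.26534398 0.26828044] 1013
0.079 3090 [0.2716 0.2775 0.3023 0.3256 0.3308]
0.05 619 [0.2158 0.2193 0.2282 0.2713 0.2715]
0.042 494 [0.2625 0.2634 0.2714 0.3486 0.3499]
```

View pics/w6c.png

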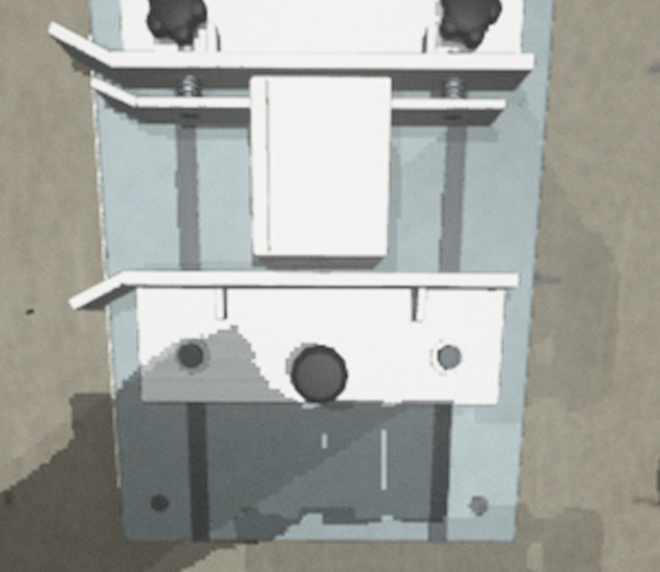

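The carton stands square against the sprung plate. The measured gap to the guide is about 3 mm: carton side at y = 0.2714, guide face at about 0.268. The arm is clear of both.

```bash
python3 -c "
from rig import env; print(env.finish_job())"
```

```text
the job is handed in; nothing more can be done
None
```

I handed the job in at about 20 s: the carton stands upright and square in the lane, was nipped at an estimated 6 N, and the guide is backed off about 3 mm and released; the verdict was not reported.

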